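# Fit a three-hole copper end cap on the studs of a kaleidoscope barrel

### The arm

A 7-joint arm with a two-finger parallel gripper is mounted at the origin on the work surface. World frame = base frame: x ahead of the robot, y to its left, z up, the work surface at z = 0. Lengths are in m, angles in degrees, forces in N, time in s.
With the tool pointing down it reaches from about 0.425 to 0.875 m from the base axis. Payload 4.7 kg.
Tool frame: the origin (TCP) lies midway between the tips of the shut fingers; the grasp point (between the pads) lies 19 mm behind it; z points along the fingers, x is the direction in which the jaws open and shut, and the axes are right-handed (so a half turn about z gives the same grasp; the last joint's range is limited). The gripper opens to 87 mm and grips with 3 to 60 N. Pads are 19 mm wide; open, the fingers measure 117 mm over their backs; the gripper's body (75 mm by 190 mm) begins 51 mm behind the grasp point.
Start: joints at [68.302, 18.392, -4.016, 83.108, 1.295, 78.541, -3.26], TCP at [0.249, -0.601, 0.223] pointing down, gripper open.
Joint ranges: [-163.93, 163.93], [-17.29, 119.83], [-79.2, 71.16], [3.27, 140.29], [-89.18, 269.18], [5.43, 117.66], [-154.24, 154.24]. Speed limits (degrees/s): [147.25, 147.25, 180, 180, 180, 180, 180].

### API

Orientations are given as [roll, pitch, yaw] about the fixed x, y, z axes, in that order (R = Rz(yaw) Ry(pitch) Rx(roll)).
In Python, from cell import telemetry, optics, env gives the robot as it stands.
- The arm moves only by the tool arm_command, never from a script. Its arguments are lists of equal length, an entry for each row: "translation": the shift along the tool's x, y, z in cm, a list of three; "twist": the turn about the tool's z in degrees. In form: {"translation": [[x, y, z], ...], "twist": [twist, ...]}. A call has 1 to 10 rows; each row shifts and turns the pose as measured when the row begins, along the tool's axes as they then stand; what a row does not reach is not made up. A row lasts 1/8 s, in which the tool goes at most 62.5 mm and 10.7 degrees, less where a joint would pass 70% of its speed; a pose out of reach is approached as far as the arm can. A call is refused whole if a number of a shift passes 6.25 or a number of a turn 10.7, either way. A call with a gripper value outside its range is refused whole. "grip" is the opening in per cent of the stroke, from 0 (shut) to 100 (fully open), set as the call begins (left out, the last holds). The fingers move at their own pace and stop on an object; "force" is the grip in N (left out, the last holds). Time passes only in rows, so rows that do not move let the fingers close. It gives the time, the measured TCP pose, the force and the opening at its end, in the units of the state.
- telemetry.get_obs(): the state, without advancing time (a new reading comes with each control period).
- optics.read_camera(name): name is "scene" or "top" or "wrist"; returns a dict with "img" (384x512x3 uint8, blue, green, red), "fx", "fy", "cx", "cy" (pixels), "dist" ([k1, k2, p1, p2, k3] as OpenCV has them; the pictures are not rectified), "extrinsics" (4x4, takes a point from camera to world coordinates); the wrist camera has in their place "hand_eye" (4x4, takes a point from camera to tool coordinates, whose origin is the TCP and whose axes are the tool frame's). Camera axes: x right, y up, looking along -z (the intrinsics and any distortion apply to the point x, -y, -z); pixel columns grow to the right and rows downward; lengths in m; the calibration is good to about 2 mm. A picture is of the moment at which its call begins: read the wrist's pose just before it. There is no depth.
- env.sign_off(): hands the job in, once; it reports no verdict.
The state is a dict: "time_s": time; "qpos": joint angles; "joint_velocities": joint speeds; "effort": joint torques, N m; "tool_pos": TCP position; "tool_rot": TCP orientation; "force": force on the tool from outside, world axes, zero at the start; "wrist_torque": the same for the moment, N m; "grip_width": finger opening in m.
Only numpy, scipy, OpenCV 4.12 (cv2) and the standard library are available. Lean on these libraries where they do the work, as an engineer would, in place of code of your own. Each camera call takes 0.05 s, during which the arm holds its last target. There are 200 camera calls.

### The job

Fit the copper end cap that has three holes onto the three studs of the kaleidoscope barrel in the assembly stand: set it lightly on the studs, turn it until its holes find them, slide it down flush and level on the barrel's nickel ferrule, and let go. Work gently, never loading the stand with more than about 20 N, and leave the other parts where they lie.

Things in the scene. Friction and masses are not known exactly. Their poses are not given: they have to be found in the camera images.
- cap_mid (a point): Copper end cap to fit, 0.12 kg, lying boss up: flange 68 mm across, 14 mm thick, with a round boss on top, 28 mm across, 26 mm high (40 mm in all; grasp the boss). Three 9 mm through holes, 120 degrees apart on a circle of 22 mm radius, one along this point's x axis. Point: on the axis, half-way up, 20 mm above the underside; z up. The boss is plain, so any grasp yaw will do.
- seat (a point): Where the cap's underside goes: centre of the flat nickel ferrule face (68 mm across) on top of a short rosewood barrel in the assembly stand, 70 mm above the table. z up; the x axis points to the base's white index mark, NOT to a stud: one stud stands 0.2 to 0.8 rad counter-clockwise (from above) of it, by an unmeasured amount to be found by feel (or seen), turning the cap that way.
- stud_tips (a point): On the barrel's axis, level with the stud tips, 11 mm above the seat: three studs, 6 mm thick with tapered tips, 120 degrees apart on a circle of 22 mm radius. The barrel is sprung: pressed, it sinks up to 8 mm, at about 2 N to begin with and 5 N at the bottom, then is hard. So a cap pressed 3 to 5 mm down on the tips loses its load when the holes meet the studs, as these spring up into them.
- stand: The fixed assembly stand: blue steel base 110 mm square and 14 mm high with the round barrel (68 mm across) upright in its middle. Origin under its centre, at the table; x towards the white index mark. The barrel stands in a stiff collar 80 mm across, which slips only above 0.6 Nm of twist, so that it stays put while a cap is turned on it lightly.
- blank: A bystander: copper blank cap of the same outer shape and size as the cap but without holes. Origin under its centre, at the table. Leave it.
- ferrule: A bystander: loose nickel-plated ring 48 mm across, 24 mm high. Origin under its centre.
- barrel: A bystander: octagonal rosewood barrel lying on its side, 120 mm long along its x axis, 44 mm across. Origin under its middle.
- prism: A bystander: red glass three-sided prism lying along its x axis, 90 mm long, 32 mm wide, 28 mm high. Origin under its middle.
- cell: A bystander: clear glass object cell, a disc 48 mm across and 13 mm high. Origin under its centre.
- driver: A bystander: screwdriver 160 mm long lying along its x axis, under 40 mm high.
Mind the look-alikes: they are no part of the job. Leave any green look-alike of the part that bears cap_mid alone.

How it is judged:
By the outcome, as a careful person would: the job done as asked, in the order asked, and still so for the second after the job is handed in, with the robot touching nothing.
It also fails if it takes over 64 s, if anything falls off the work surface, if the arm or the gripper's body presses on something with over 40 N, if the wrist force passes 120 N, or if a joint passes its speed limit or range.

## Working session

There is one attempt and no reset: what is moved stays moved. The work goes in short steps, Python scripts to look and compute and a tool call to move; the robot and the scene stay as the last step left them, time stands still between calls to the robot, and variables do not carry over. Pictures are saved under pics/ and viewed, about 8 in all and at most 12, crops included, and the job is handed in when it is done.

Besides the shell and the picture viewer there is one more tool, called after "Request:" as name(argument=value, ...) on one line, values as JSON. arm_command: Moves the arm, as the interface text tells. Its arguments: {"type":"object","properties":{"translation":{"type":"array","items":{"type":"array","items":{"type":"number"}}},"twist":{"type":"array","items":{"type":"number"}},"grip":{"type":"number"},"force":{"type":"number"}},"required":["translation","twist"]}

```bash
mkdir -p pics; cat > h.py <<'E'
import numpy as np, cv2
from cell import telemetry, optics, env
from scipy.spatial.transform import Rotation as R
def snap(n,f=None):
    o=telemetry.get_obs(); c=optics.read_camera(n)
    if n=='wrist':
        T=np.eye(4);T[:3,:3]=R.from_euler('xyz',o['tool_rot'],degrees=True).as_matrix();T[:3,3]=o['tool_pos']
        c['E']=T@np.array(c['hand_eye'])
    else: c['E']=np.array(c['extrinsics'])
    c['K']=np.array([[c['fx'],0,c['cx']],[0,c['fy'],c['cy']],[0,0,1.]]);c['o']=o
    if f: cv2.imwrite('pics/'+f,c['img'])
    return c
def ray(c,px,z):
    p=cv2.undistortPoints(np.array(px,float).reshape(-1,1,2),c['K'],np.array(c['dist'],float)).reshape(-1,2)
    d=np.c_[p[:,0],-p[:,1],-np.ones(len(p))]@c['E'][:3,:3].T; t=c['E'][:3,3]
    return t+d*((z-t[2])/d[:,2])[:,None]
def proj(c,P):
    P=np.atleast_2d(P)-c['E'][:3,3]; q=P@c['E'][:3,:3]; q=q*[1,-1,-1]
    return cv2.projectPoints(q,np.zeros(3),np.zeros(3),c['K'],np.array(c['dist'],float))[0].reshape(-1,2)
E
python3 - <<'E'
from h import *
a=snap('top','top1.png');b=snap('scene','scene1.png')
print(a['o']);print(a['E'].round(3),b['E'].round(3),a['K'],a['dist'])
cv2.imwrite('pics/both.png',cv2.resize(np.vstack([a['img'],b['img']]),None,fx=.78,fy=.78))
E
```

```text
{'time_s': 0.0, 'qpos': array([68.30251976, 18.43767846, -4.01665226, 83.17503882,  1.29570876,
       78.53980043, -3.26004521]), 'joint_velocities': array([-0.02337911, -0.00357384,  0.05689731,  0.01262005,  0.03121021,
       -0.04474849,  0.03119298]), 'effort': array([ 4.97548408e-04, -4.91287100e+01, -4.03993120e-01, -3.12518513e+01,
       -6.43322314e-02,  4.38447192e-02,  1.80346033e-04]), 'tool_pos': array([ 0.24855048, -0.600008  ,  0.22147612]), 'tool_rot': array([ 1.79993927e+02,  1.07231153e-01, -6.74916130e+01]), 'force': array([-0.67966396, -0.94498763, -0.28459911]), 'wrist_torque': array([-0.0229391 ,  0.02047457, -0.00496717]), 'grip_width': 0.08727704321547962}
[[ 0.019  0.995 -0.095  0.448]
 [-0.999  0.022  0.03   0.067]
 [ 0.032  0.094  0.995  1.197]
 [ 0.     0.     0.     1.   ]] [[ 0.356 -0.608  0.71   1.171]
 [ 0.934  0.218 -0.282 -0.222]
 [ 0.017  0.763  0.646  0.665]
 [ 0.     0.     0.     1.   ]] [[390.63295781   0.         257.11890831]
 [  0.         390.63295781 190.93286582]
 [  0.           0.           1.        ]] [-0.02358225  0.          0.          0.          0.        ]
```

View pics/top1.png

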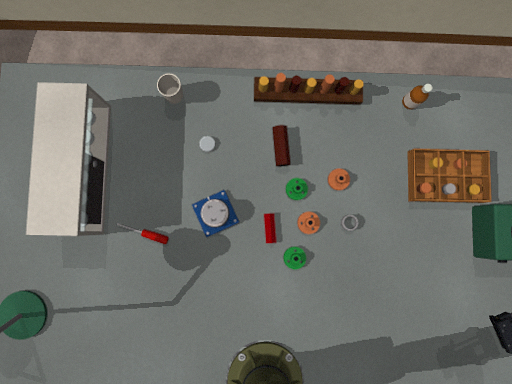

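View pics/scene1.png

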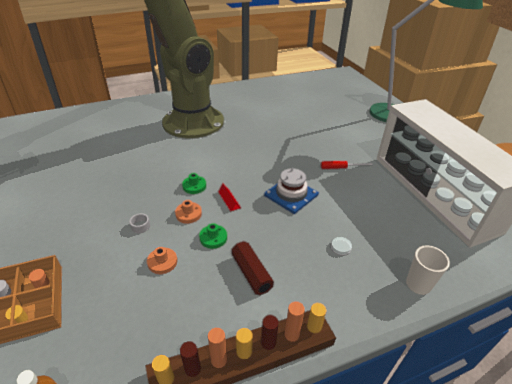

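The top view shows copper caps at (340,179) and (309,222), green look-alikes at (297,188) and (295,257), and the stand at (215,212). One of the coppers is the holeless blank, so I'll check with a crop.

```bash
python3 - <<'E'
from h import *
a=snap('top');b=snap('scene')
def crop(c,u,v,r,s=390): return cv2.resize(c['img'][v-r:v+r,u-r:u+r],(s,s),interpolation=cv2.INTER_CUBIC)
t=np.hstack([crop(a,340,179,18,266),crop(a,309,222,18,266),crop(a,215,212,30,266)])
u=np.hstack([crop(b,162,260,22,266),crop(b,188,211,22,266),crop(b,292,187,32,266)])
cv2.imwrite('pics/crop1.png',np.vstack([t,u]))
print(ray(a,[[340,179],[309,222]],.04),ray(a,[[215,212]],.07))
print(ray(b,[[160,252],[188,205]],.04),ray(b,[[292,175]],.08))
E
```

```text
[[ 0.5994983  -0.21699939  0.04      ]
 [ 0.46871182 -0.12395553  0.04      ]] [[0.49169037 0.15284583 0.07      ]]
[[ 0.60874525 -0.21836682  0.04      ]
 [ 0.47889964 -0.12491827  0.04      ]] [[0.50089589 0.15037885 0.08      ]]
```

View pics/crop1.png

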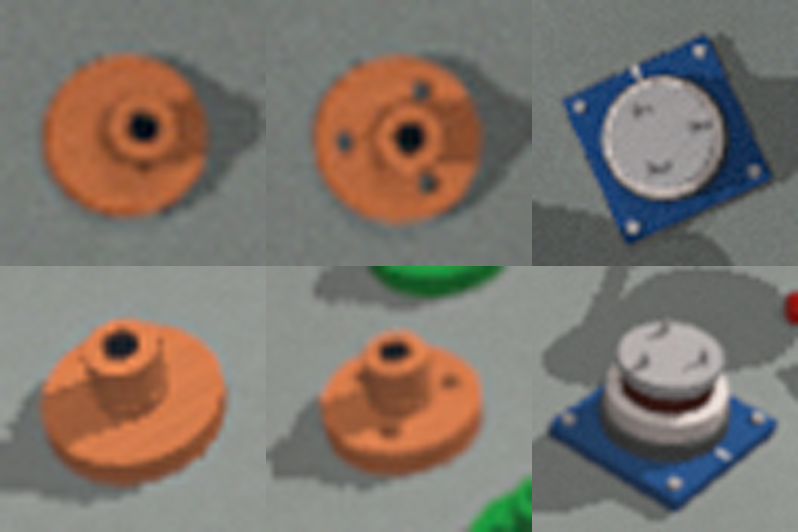

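The lower-left copper cap at (309,222) has the three holes (crop shows them clearly); (340,179) is the blank. Chosen cap is at about (0.47,-0.12). The stand's index mark and stud shading are also visible.

```bash
cat >> h.py <<'E'
def go(x,y,z,yaw=None):
    o=telemetry.get_obs();M=R.from_euler('xyz',o['tool_rot'],degrees=True).as_matrix()
    d=M.T@(np.array([x,y,z])-o['tool_pos']); tw=0 if yaw is None else -((yaw-o['tool_rot'][2]+180)%360-180)
    print('t',round(o['time_s'],2),'pos',o['tool_pos'].round(4),'rot',o['tool_rot'].round(2),'F',o['force'].round(2),'Tq',o['wrist_torque'].round(3),'w',round(o['grip_width'],4),'\n shift cm',(d*100).round(2),'twist',round(tw,2))
E
python3 - <<'E'
from h import *
c=snap('wrist');print(np.array(c['hand_eye']).round(4),c['K'],c['dist'])
go(.469,-.124,.25)
E
```

```text
[[ 1.000e+00  6.000e-04  3.000e-04  2.000e-04]
 [ 7.000e-04 -9.709e-01 -2.395e-01 -6.610e-02]
 [ 1.000e-04  2.395e-01 -9.709e-01 -1.615e-01]
 [ 0.000e+00  0.000e+00  0.000e+00  1.000e+00]] [[331.56589595   0.         257.88783756]
 [  0.         331.56589595 194.79286107]
 [  0.           0.           1.        ]] [0.02781608 0.         0.         0.         0.        ]
t 0.25 pos [ 0.2487 -0.6003  0.2221] rot [ 1.7999e+02  5.0000e-02 -6.7490e+01] F [-0.    0.16 -0.04] Tq [-0.062  0.06   0.027] w 0.0868 
 shift cm [-35.57 -38.59  -2.77] twist 0
```

Request:
arm_command(translation=[[-3.5,-3.8,-0.3],[-3.5,-3.8,-0.3],[-3.5,-3.8,-0.3],[-3.5,-3.8,-0.3],[-3.5,-3.8,-0.3],[-3.5,-3.8,-0.3],[-3.5,-3.8,-0.3],[-3.5,-3.8,-0.3],[-3.5,-3.8,-0.3],[-3.5,-3.8,-0.3]], twist=[0,0,0,0,0,0,0,0,0,0])

```text
time_s: 1.5
tool_pos: [0.4705, -0.1215, 0.2515]
tool_rot: [180.0, -0.1, -68.1]
force: [1.1, 0.1, 0.1]
grip_width: 0.0873
```

Request:
arm_command(translation=[[0,0,0],[0,0,0],[0,0,0],[0,0,0],[0,0,0],[0,0,0],[0,0,0],[0,0,0]], twist=[-8,-8,-8,-8,-8,-8,-8,0])

```text
time_s: 2.5
tool_pos: [0.472, -0.1146, 0.2521]
tool_rot: [179.9, -0.1, -9.6]
force: [-0.6, 0.3, -0.2]
grip_width: 0.0873
```

```bash
python3 - <<'E'
from h import *
c=snap('wrist','w1.png')
go(.469,-.124,.25,0)
print(proj(c,[[.469,-.124,.04]]))
E
```

```text
t 2.55 pos [ 0.472  -0.1146  0.2521] rot [ 1.7989e+02 -1.0000e-01 -9.6700e+00] F [0.1  0.36 0.28] Tq [-0.011 -0.147  0.004] w 0.0871 
 shift cm [-0.14  0.98  0.21] twist -9.67
[[255.46957681 180.07044492]]
```

View pics/w1.png

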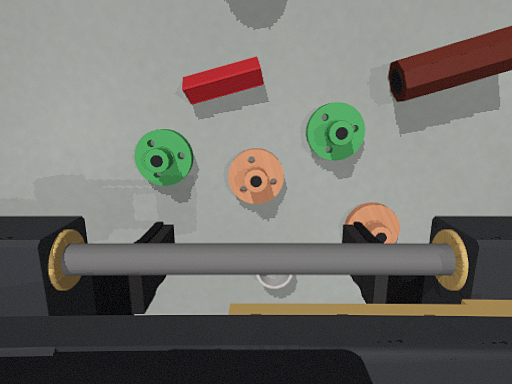

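The wrist view shows the chosen cap at (256,178) with holes at about (251,159), (237,182), (272,182). A green one lies at (163,157) and another at (336,132), with the blank at (372,225).

```bash
cat >> h.py <<'E'
def capmeas(c,u,v,r=45):
    im=c['img'];hsv=cv2.cvtColor(im,cv2.COLOR_BGR2HSV)
    m=cv2.inRange(hsv,(3,60,60),(20,255,255));m2=np.zeros_like(m);cv2.circle(m2,(u,v),r,255,-1);m&=m2
    cs,_=cv2.findContours(m,cv2.RETR_EXTERNAL,cv2.CHAIN_APPROX_NONE);k=max(cs,key=cv2.contourArea)
    h=cv2.convexHull(k);f=np.zeros_like(m);cv2.drawContours(f,[h],-1,255,-1);f=cv2.erode(f,np.ones((5,5)))
    g=im.astype(int);L=g[:,:,2];d=((f>0)&(L<130)&(hsv[:,:,1]<150)).astype(np.uint8)
    n,l,s,ce=cv2.connectedComponentsWithStats(d)
    P=ray(c,h.reshape(-1,2),.010);cc,rr=cv2.minEnclosingCircle(P[:,:2].astype(np.float32)*1000)
    print('outline c',cc,'r',rr)
    for i in range(1,n):
        if s[i,4]>5: print(s[i,4],ce[i].round(1),'z14',ray(c,ce[i],.014)[0,:2].round(4),'z40',ray(c,ce[i],.04)[0,:2].round(4))
E
python3 - <<'E'
from h import *
c=snap('wrist');capmeas(c,256,178)
im=cv2.resize(c['img'][140:215,215:300],None,fx=6,fy=6,interpolation=cv2.INTER_CUBIC);cv2.imwrite('pics/c2.png',im)
E
```

```text
outline c (468.78436279296875, -125.16448974609375) r 35.1275520324707
25 [251.1 159.3] z14 [ 0.4672 -0.1031] z40 [ 0.4682 -0.0996]
102 [255.5 181. ] z14 [ 0.4679 -0.1303] z40 [ 0.4689 -0.125 ]
24 [272.7 181.1] z14 [ 0.4886 -0.134 ] z40 [ 0.4883 -0.1285]
23 [243.  188.7] z14 [ 0.451  -0.1372] z40 [ 0.4531 -0.1315]
```

```bash
python3 - <<'E'
from h import *
go(.4689,-.1249,.0175)
print(telemetry.get_obs()['qpos'].round(1))
E
```

```text
t 2.6 pos [ 0.472  -0.1146  0.2521] rot [ 1.799e+02 -1.000e-01 -9.680e+00] F [0.12 0.94 0.26] Tq [ 0.011 -0.109  0.016] w 0.0872 
 shift cm [-0.17  1.03 23.46] twist 0
[ 39.8  -1.7 -28.6 102.3  -0.7  79.1   1.7]
```

Request:
arm_command(translation=[[-0.17,1.03,3],[0,0,3],[0,0,3],[0,0,3],[0,0,3],[0,0,2.5],[0,0,1.5],[0,0,0.5],[0,0,0]], twist=[0,0,0,0,0,0,0,0,0], grip=60)

```text
time_s: 3.72
tool_pos: [0.4711, -0.1263, 0.0534]
tool_rot: [179.8, -0.4, -10.7]
force: [0.2, 0.0, -0.2]
grip_width: 0.0518
```

```bash
python3 - <<'E'
from h import *
go(.4689,-.1249,.0175)
E
```

```text
t 3.73 pos [ 0.4711 -0.1263  0.0534] rot [179.84  -0.4  -10.65] F [ 0.17  0.02 -0.24] Tq [-0.019 -0.06   0.002] w 0.0518 
 shift cm [-0.27 -0.11  3.58] twist 0
```

Request:
arm_command(translation=[[-0.27,-0.11,0],[0,0,1.2],[0,0,1.2],[0,0,0.6],[0,0,0.2],[0,0,0]], twist=[0,0,0,0,0,0])

```text
time_s: 4.47
tool_pos: [0.4701, -0.1252, 0.0207]
tool_rot: [179.8, -0.6, -10.7]
force: [0.3, 0.2, 0.8]
grip_width: 0.0524
```

```bash
python3 - <<'E'
from h import *
go(.4689,-.1249,.0175)
E
```

```text
t 4.47 pos [ 0.4701 -0.1252  0.0207] rot [179.8   -0.58 -10.69] F [0.34 0.22 0.83] Tq [-0.016 -0.049  0.044] w 0.0524 
 shift cm [-0.13 -0.01  0.32] twist 0
```

Request:
arm_command(translation=[[-0.15,0,0.25],[0,0,0],[0,0,0]], twist=[0,0,0])

```text
time_s: 4.85
tool_pos: [0.469, -0.125, 0.0185]
tool_rot: [179.8, -0.6, -10.7]
force: [0.6, -0.0, -0.6]
grip_width: 0.0523
```

Request:
arm_command(translation=[[0,0,0],[0,0,0],[0,0,0],[0,0,0],[0,0,0]], twist=[0,0,0,0,0], grip=10, force=20)

```text
time_s: 5.48
tool_pos: [0.4691, -0.1251, 0.0188]
tool_rot: [179.8, -0.6, -10.7]
force: [-0.2, -0.5, 0.7]
grip_width: 0.0272
```

Request:
arm_command(translation=[[0,0,-1],[0,0,-2],[0,0,-2],[0,0,-3],[0,0,-3],[0,0,-4],[0,0,-4],[0,0,-2],[0,0,0]], twist=[0,0,0,0,0,0,0,0,0])

```text
time_s: 6.6
tool_pos: [0.4656, -0.1225, 0.2384]
tool_rot: [179.8, -0.7, -10.6]
force: [-0.4, -0.1, -1.8]
grip_width: 0.0269
```

```bash
python3 - <<'E'
from h import *
c=snap('wrist','w2.png');go(.46,.06,.25,0);print(telemetry.get_obs()['qpos'].round(1))
E
```

```text
t 6.65 pos [ 0.4651 -0.1224  0.2374] rot [179.8   -0.56 -10.57] F [-0.09 -0.57 -1.27] Tq [-0.004 -0.097 -0.004] w 0.0274 
 shift cm [ -3.83 -17.83  -1.36] twist -10.57
[ 40.8  -2.3 -28.3 104.5  -0.9  76.9   2.1]
```

Request:
arm_command(translation=[[0,-2.5,0],[0,-4,0],[0,-4,0],[0,-4,0],[0,-3.5,-0.5],[0,-2,-0.5],[0,0,0],[0,0,0]], twist=[0,-2,-2,-2,-2,-2,0,0])

```text
time_s: 7.65
tool_pos: [0.4858, 0.0784, 0.2364]
tool_rot: [179.8, 0.4, -0.5]
force: [-0.0, -0.3, -0.7]
grip_width: 0.0276
```

```bash
python3 - <<'E'
from h import *
c=snap('wrist','w3.png');go(.49,.153,.25,0)
E
```

```text
t 7.7 pos [0.4858 0.0784 0.2364] rot [179.78   0.43  -0.49] F [ 0.2  -0.28 -1.1 ] Tq [-0.019 -0.094  0.012] w 0.0277 
 shift cm [ 0.34 -7.45 -1.39] twist -0.49
```

View pics/w3.png

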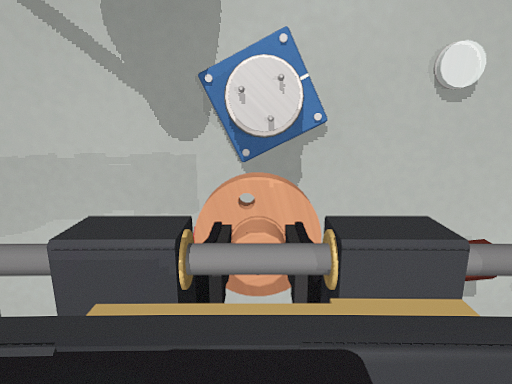

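View shows the stand: three studs near (241,90), (281,77), (270,119), the white index at (304,77) and the held cap with one visible hole at (247,199).

```bash
python3 - <<'E'
from h import *
c=snap('wrist');im=c['img'];hsv=cv2.cvtColor(im,cv2.COLOR_BGR2HSV)
cr=lambda u0,u1,v0,v1,f:cv2.resize(im[v0:v1,u0:u1],None,fx=f,fy=f,interpolation=cv2.INTER_CUBIC)
a=cr(190,340,20,165,5);cv2.imwrite('pics/st.png',a[:600])
# ferrule: bright low-sat region joined
m=((hsv[:,:,2]>150)&(hsv[:,:,1]<60)).astype(np.uint8);m[:40]=0;m[150:]=0;m[:,:215]=0;m[:,305:]=0
m=cv2.morphologyEx(m,cv2.MORPH_OPEN,np.ones((5,5)))
cs,_=cv2.findContours(m,cv2.RETR_EXTERNAL,cv2.CHAIN_APPROX_NONE);k=max(cs,key=cv2.contourArea)
h=cv2.convexHull(k).reshape(-1,2);P=ray(c,h,.07)[:,:2]*1000
A=np.c_[2*P,np.ones(len(P))];x=np.linalg.lstsq(A,(P**2).sum(1),rcond=None)[0];print('ferr',x[:2],np.sqrt(x[2]+x[:2]@x[:2]),cv2.minEnclosingCircle(P.astype(np.float32)))
print('studs',ray(c,[[241,89],[281,76.5],[270,118.5]],.081)[:,:2].round(4))
bl=ray(c,[[283,37.5],[209,78],[318,117],[246,153]],.016)[:,:2];print('bolts',bl.round(4),bl.mean(0))
print('index',ray(c,[[304,77]],.014)[:,:2])
E
```

```text
ferr [491.80654767 158.53668499] 36.653509557067494 ((491.8349609375, 158.54440307617188), 36.910945892333984)
studs [[0.4712 0.1642]
 [0.5075 0.1745]
 [0.4976 0.1379]]
bolts [[0.5131 0.2193]
 [0.4331 0.1799]
 [0.553  0.1376]
 [0.4718 0.0982]] [0.4927714  0.15876913]
index [[0.53654754 0.18010583]]
```

View pics/st.png

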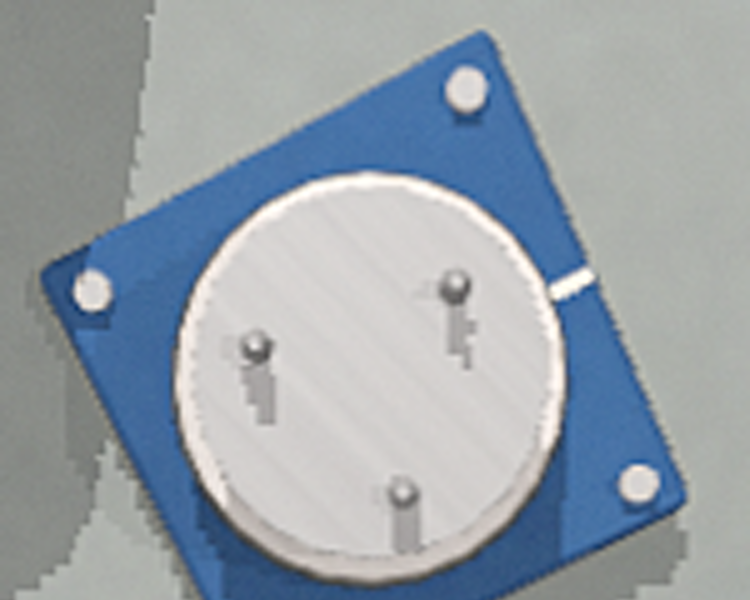

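```bash
cat >> h.py <<'E'
def toolray(c,px,zt):
    p=cv2.undistortPoints(np.array(px,float).reshape(-1,1,2),c['K'],np.array(c['dist'],float)).reshape(-1,2)
    H=np.array(c['hand_eye']);d=np.c_[p[:,0],-p[:,1],-np.ones(len(p))]@H[:3,:3].T
    return H[:3,3]+d*((zt-H[2,3])/d[:,2])[:,None]
def held(c,zu=.0188):
    im=c['img'];hsv=cv2.cvtColor(im,cv2.COLOR_BGR2HSV);m=cv2.inRange(hsv,(3,60,60),(20,255,255));m[:160]=0;m[225:]=0;m[:,:180]=0;m[:,340:]=0
    cs,_=cv2.findContours(m,cv2.RETR_EXTERNAL,cv2.CHAIN_APPROX_NONE);k=max(cs,key=cv2.contourArea).reshape(-1,2)
    h=cv2.convexHull(k).reshape(-1,2);h=h[h[:,1]<222]
    P=toolray(c,h,zu)[:,:2]*1000   # bottom rim
    from scipy.optimize import least_squares
    s=least_squares(lambda x:np.hypot(*(P-x[:2]).T)-34,[0,0]);print('cap centre in tool mm',s.x,'rms',np.sqrt(np.mean(s.fun**2)))
    f=np.zeros_like(m);cv2.drawContours(f,[cv2.convexHull(k)],-1,1,-1)
    d=((f>0)&(hsv[:,:,1]<90)).astype(np.uint8);d[214:]=0
    n,l,st,ce=cv2.connectedComponentsWithStats(d)
    for i in range(1,n):
        if st[i,4]>40: p=toolray(c,ce[i],zu-.014)[0]*1000;print('hole',st[i],ce[i].round(1),p.round(1),'phi',np.degrees(np.arctan2(-(p[1]-s.x[1]),p[0]-s.x[0])),np.hypot(*(p[:2]-s.x)))
E
python3 - <<'E'
from h import *
c=snap('wrist');held(c)
cv2.imwrite('pics/hc.png',cv2.resize(c['img'][165:305,180:335],None,fx=4,fy=4,interpolation=cv2.INTER_CUBIC))
E
```

```text
cap centre in tool mm [0.73812235 0.16737838] rms 0.4781984185580595
hole [239 193  16  10 120] [246.4 197.4] [ -4.9 -22.8   4.8] phi 103.79821775438361 23.679958979274513
```

View pics/hc.png

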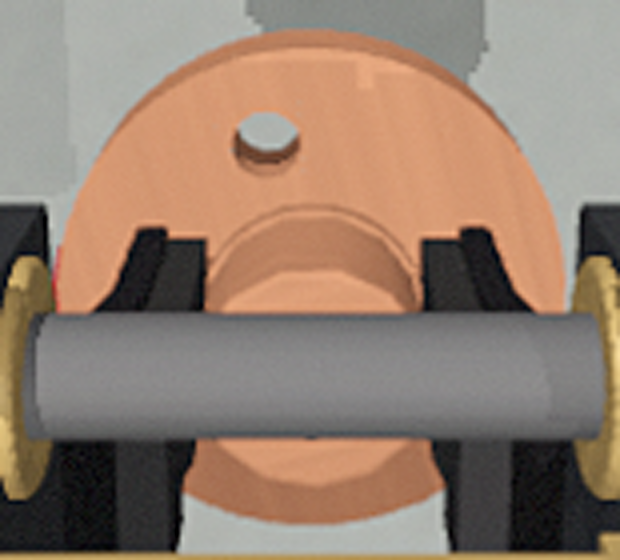

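Cap is held true: visible hole at tool angle ≈104.5°, centre within 0.7 mm of the TCP. Studs are at 45.2° (19.6° ccw of the index), centre ≈(0.492,0.159). Next I turn to about 12° short and measure again from there.

Request:
arm_command(translation=[[2,2,0],[2,2,0],[2,0,0],[0,0,0],[0,0,0],[0,0,0]], twist=[-9,-9,-9,-9,-9,0])

```text
time_s: 8.55
tool_pos: [0.55, 0.0388, 0.2355]
tool_rot: [-179.9, 0.6, 45.1]
force: [0.3, 0.3, -1.4]
grip_width: 0.0274
```

```bash
python3 - <<'E'
from h import *
go(.551,.105,.236,48)
E
```

```text
t 8.55 pos [0.55   0.0388 0.2355] rot [-179.93    0.56   45.13] F [ 0.28  0.29 -1.44] Tq [ 0.076 -0.115  0.009] w 0.0274 
 shift cm [ 4.77 -4.6  -0.09] twist -2.87
```

Request:
arm_command(translation=[[2,-2,0],[2.5,-2.4,0],[0.4,-0.3,0],[0,0,0],[0,0,0]], twist=[-1,-1,-1,0,0])

```text
time_s: 9.18
tool_pos: [0.5514, 0.1022, 0.2346]
tool_rot: [180.0, 0.7, 47.0]
force: [-0.0, -0.3, -0.5]
grip_width: 0.0276
```

```bash
python3 - <<'E'
from h import *
c=snap('wrist');go(.551,.105,.236,48);held(c)
cv2.imwrite('pics/st2.png',cv2.resize(c['img'][20:165,180:340],None,fx=4,fy=4,interpolation=cv2.INTER_CUBIC))
print(proj(c,[[.4712,.1642,.081],[.5075,.1745,.081],[.4976,.1379,.081],[.4921,.1588,.07]]))
E
```

```text
t 9.22 pos [0.5514 0.1019 0.2345] rot [179.97   0.71  46.97] F [ 0.07  0.22 -1.09] Tq [-0.043 -0.146 -0.014] w 0.0274 
 shift cm [ 0.2  -0.24 -0.15] twist -1.03
cap centre in tool mm [0.63674428 1.05484135] rms 0.4709383930237421
hole [239 193  16  10 121] [246.4 197.4] [ -5.1 -22.    4.8] phi 103.93987081238961 23.745583981515527
[[248.43587574  70.38439515]
 [284.19798653  93.27576272]
 [247.4304576  113.50601629]
 [260.02306562  93.36289641]]
```

View pics/st2.png

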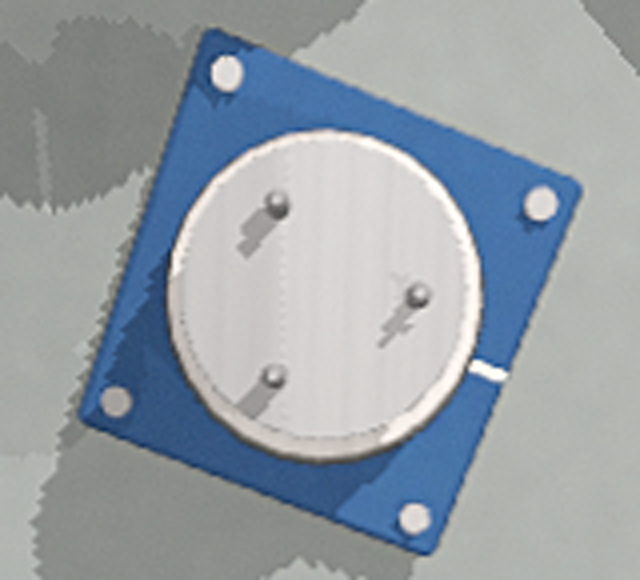

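```bash
python3 - <<'E'
from h import *
for i in range(4):
    c=snap('wrist');print(np.array(c['hand_eye'])[:3,[1,3]].round(5).tolist())
    s=ray(c,[[249.5,70.75],[284.5,93.5],[248.75,113.75]],.081)[:,:2];m=s.mean(0)
    print(s.round(4).tolist(),m.round(4),np.degrees(np.arctan2(*(s-m).T[::-1])).round(1)); held(c)
E
```

```text
[[0.00078, 0.00079], [-0.97072, -0.06454], [0.24022, -0.16155]]
[[0.4721, 0.1644], [0.5079, 0.1743], [0.4986, 0.1383]] [0.4929 0.159 ] [165.4  45.5 -74.4]
cap centre in tool mm [0.63860981 1.0462028 ] rms 0.47071196761165995
hole [239 193  16  10 121] [246.4 197.4] [ -5.1 -22.    4.8] phi 103.94853138224497 23.73789651220322
[[0.00078, 0.00079], [-0.97072, -0.06454], [0.24022, -0.16155]]
[[0.4721, 0.1646], [0.5079, 0.1744], [0.4986, 0.1385]] [0.4929 0.1592] [165.5  45.5 -74.4]
cap centre in tool mm [0.63650385 1.03361552] rms 0.46227108012661744
hole [239 193  16  10 121] [246.4 197.4] [ -5.1 -22.    4.8] phi 103.95171599835953 23.724916295249564
[[0.00078, 0.00078], [-0.97072, -0.06454], [0.24022, -0.16155]]
[[0.472, 0.1648], [0.5078, 0.1747], [0.4986, 0.1387]] [0.4928 0.1594] [165.5  45.5 -74.4]
cap centre in tool mm [0.62811944 1.03325712] rms 0.4617136221311504
hole [239 193  16  10 121] [246.4 197.4] [ -5.1 -22.    4.8] phi 103.93337716402273 23.722193700936103
[[0.00078, 0.00078], [-0.97072, -0.06454], [0.24022, -0.16155]]
[[0.472, 0.165], [0.5078, 0.175], [0.4985, 0.139]] [0.4928 0.1597] [165.5  45.6 -74.4]
cap centre in tool mm [0.62818989 1.05914207] rms 0.48264579874614233
hole [239 193  16  10 121] [246.4 197.4] [ -5.1 -22.    4.8] phi 103.919615902325 23.74697935679101
```

```bash
python3 - <<'E'
from h import *
go(.4916,.1593,.115,49)
E
```

```text
t 9.43 pos [0.5513 0.1028 0.2347] rot [180.     0.67  47.06] F [-0.64 -0.09 -1.39] Tq [-0.008 -0.17  -0.012] w 0.0277 
 shift cm [ 0.21 -8.22 11.96] twist -1.94
```

Request:
arm_command(translation=[[0.1,-2,0],[0.1,-2.5,1],[0,-2.5,2],[0,-1.2,2.5],[0,0,2.5],[0,0,1.5],[0,0,0.8],[0,0,0]], twist=[-1,-1,0,0,0,0,0,0])

```text
time_s: 10.42
tool_pos: [0.4835, 0.1663, 0.1304]
tool_rot: [180.0, 0.6, 49.6]
force: [0.3, 0.2, -0.9]
grip_width: 0.0273
```

```bash
python3 - <<'E'
from h import *
go(.4916,.1593,.106,49)
E
```

```text
t 10.43 pos [0.4835 0.1663 0.1304] rot [179.97   0.56  49.61] F [ 0.3   0.18 -0.88] Tq [ 0.038 -0.14  -0.008] w 0.0273 
 shift cm [0.02 1.07 2.44] twist 0.61
```

Request:
arm_command(translation=[[0,1.05,0.5],[0,0,0.8],[0,0,0.6],[0,0,0.3],[0,0,0]], twist=[0,0,0,0,0])

```text
time_s: 11.05
tool_pos: [0.4936, 0.1586, 0.1082]
tool_rot: [179.9, 0.4, 49.5]
force: [0.4, 0.1, -1.1]
grip_width: 0.0271
```

```bash
python3 - <<'E'
from h import *
go(.4916,.1593,.100,49)
c=snap('scene');cv2.imwrite('pics/s2.png',cv2.resize(c['img'][110:230,220:380],None,fx=4,fy=4,interpolation=cv2.INTER_CUBIC))
E
```

```text
t 11.05 pos [0.4936 0.1586 0.1082] rot [179.9    0.44  49.52] F [ 0.38  0.07 -1.15] Tq [ 0.05  -0.148  0.001] w 0.0271 
 shift cm [-0.07 -0.2   0.82] twist 0.52
```

Request:
arm_command(translation=[[-0.1,-0.2,0],[0,0,0.2],[0,0,0.2],[0,0,0.15],[0,0,0]], twist=[0,0,0,0,0])

```text
time_s: 11.72
tool_pos: [0.4915, 0.1594, 0.103]
tool_rot: [179.8, 0.4, 49.5]
force: [-0.3, 0.4, -1.2]
grip_width: 0.0274
```

```bash
python3 - <<'E'
from h import *
go(.4916,.1593,.100,49)
E
```

```text
t 11.72 pos [0.4915 0.1594 0.103 ] rot [179.84   0.4   49.54] F [-0.28  0.42 -1.17] Tq [ 0.057 -0.092  0.025] w 0.0274 
 shift cm [-0.    0.01  0.3 ] twist 0.54
```

Request:
arm_command(translation=[[0,0,0.2],[0,0,0.1],[0,0,0.1],[0,0,0]], twist=[0,0,0,0])

```text
time_s: 12.22
tool_pos: [0.4918, 0.1595, 0.0992]
tool_rot: [179.8, 0.4, 49.5]
force: [-0.9, -0.1, 1.0]
grip_width: 0.0276
```

Request:
arm_command(translation=[[0,0,0.1],[0,0,0.1],[0,0,0]], twist=[0,0,0])

```text
time_s: 12.6
tool_pos: [0.4918, 0.1594, 0.0975]
tool_rot: [179.8, 0.4, 49.5]
force: [-0.9, -0.3, 1.0]
grip_width: 0.0274
```

Request:
arm_command(translation=[[0,0,0.1],[0,0,0.1],[0,0,0]], twist=[0,0,0])

```text
time_s: 12.98
tool_pos: [0.4919, 0.1595, 0.0955]
tool_rot: [179.8, 0.4, 49.5]
force: [-1.8, -1.1, 1.9]
grip_width: 0.0273
```

```bash
python3 - <<'E'
from h import *
go(.4917,.1594,.096,61)
E
```

```text
t 12.97 pos [0.4919 0.1595 0.0955] rot [179.8    0.39  49.54] F [-1.76 -1.11  1.92] Tq [0.016 0.089 0.021] w 0.0273 
 shift cm [-0.01 -0.01 -0.05] twist -11.46
```

Request:
arm_command(translation=[[0,0,0],[0,0,0],[0,0,0],[0,0,0]], twist=[-2,-2,-2,0])

```text
time_s: 13.48
tool_pos: [0.4917, 0.1599, 0.0951]
tool_rot: [179.9, 0.4, 56.0]
force: [-0.2, -0.3, -0.5]
grip_width: 0.0277
```

Request:
arm_command(translation=[[0,0,0],[0,0,0],[0,0,0]], twist=[-1.5,-1.5,0])

```text
time_s: 13.85
tool_pos: [0.4917, 0.1594, 0.0946]
tool_rot: [179.9, 0.4, 59.2]
force: [-0.0, 0.3, -1.8]
grip_width: 0.0276
```

```bash
python3 - <<'E'
from h import *
go(.4917,.1594,.096,61)
E
```

```text
t 13.85 pos [0.4917 0.1594 0.0946] rot [179.9    0.41  59.19] F [-0.01  0.26 -1.79] Tq [ 0.094 -0.127  0.017] w 0.0276 
 shift cm [ 0.    0.   -0.14] twist -1.81
```

The load dropped back to the cap's own weight at yaw 56–59°, so the holes have met the studs. I'll turn a touch more towards centre and slide down.

Request:
arm_command(translation=[[0,0,0],[0,0,0.1],[0,0,0.1],[0,0,0.1],[0,0,0]], twist=[-1,0,0,0,0])

```text
time_s: 14.48
tool_pos: [0.4917, 0.1592, 0.0913]
tool_rot: [179.9, 0.4, 60.2]
force: [-0.3, -0.4, -1.7]
grip_width: 0.0274
```

```bash
python3 - <<'E'
from h import *
go(.4917,.1594,.0888,61)
E
```

```text
t 14.47 pos [0.4917 0.1592 0.0913] rot [179.9    0.42  60.24] F [-0.35 -0.42 -1.7 ] Tq [ 0.008 -0.157  0.03 ] w 0.0274 
 shift cm [ 0.02 -0.01  0.25] twist -0.76
```

Request:
arm_command(translation=[[0,0,0.1],[0,0,0.1],[0,0,0]], twist=[0,0,0])

```text
time_s: 14.85
tool_pos: [0.4918, 0.1592, 0.0893]
tool_rot: [179.9, 0.4, 60.2]
force: [-0.1, -0.3, 0.2]
grip_width: 0.0275
```

Request:
arm_command(translation=[[0,0,0.1],[0,0,0]], twist=[0,0])

```text
time_s: 15.1
tool_pos: [0.4918, 0.1592, 0.0886]
tool_rot: [179.9, 0.4, 60.2]
force: [-0.5, -0.6, 1.3]
grip_width: 0.0277
```

```bash
python3 - <<'E'
from h import *
go(.4917,.1594,.0888,61)
E
```

```text
t 15.1 pos [0.4918 0.1592 0.0886] rot [179.88   0.42  60.24] F [-0.49 -0.64  1.29] Tq [0.005 0.046 0.003] w 0.0277 
 shift cm [ 0.01 -0.02 -0.02] twist -0.76
```

It meets the ferrule at the expected height (0.0888). Release gently and rise.

Request:
arm_command(translation=[[0,0,0],[0,0,0],[0,0,0],[0,0,0],[0,0,0]], twist=[0,0,0,0,0], grip=55)

```text
time_s: 15.72
tool_pos: [0.4925, 0.1595, 0.0888]
tool_rot: [179.8, 0.4, 60.2]
force: [-0.1, 0.6, 0.2]
grip_width: 0.0475
```

Request:
arm_command(translation=[[0,0,-0.5],[0,0,-1],[0,0,-2],[0,0,-3],[0,0,-3],[0,0,-3],[0,4,-2],[0,4,0],[0,0,0]], twist=[0,0,0,0,0,0,0,0,0])

```text
time_s: 16.85
tool_pos: [0.5645, 0.121, 0.2457]
tool_rot: [179.5, 0.2, 60.4]
force: [-0.7, -0.7, -0.2]
grip_width: 0.0479
```

```bash
python3 - <<'E'
from h import *
c=snap('wrist');go(.4917,.1594,.2,61)
s=snap('scene');u,v=proj(c,[[.4925,.159,.085]])[0].astype(int);p,q=proj(s,[[.4925,.159,.08]])[0].astype(int);print(u,v,p,q)
f=lambda im,u,v,r:cv2.resize(im[max(v-r,0):v+r,u-r:u+r],(400,400),interpolation=cv2.INTER_CUBIC)
cv2.imwrite('pics/fin.png',np.hstack([f(c['img'],u,v,70),f(s['img'],p,q,35)]))
hsv=cv2.cvtColor(c['img'],cv2.COLOR_BGR2HSV)
E
```

```text
t 16.9 pos [0.5634 0.1229 0.2461] rot [1.7948e+02 1.5000e-01 6.0500e+01] F [-0.55 -0.13  0.58] Tq [ 0.097 -0.176  0.028] w 0.0481 
 shift cm [-0.34 -8.08  4.54] twist -0.5
254 91 293 172
```

View pics/fin.png

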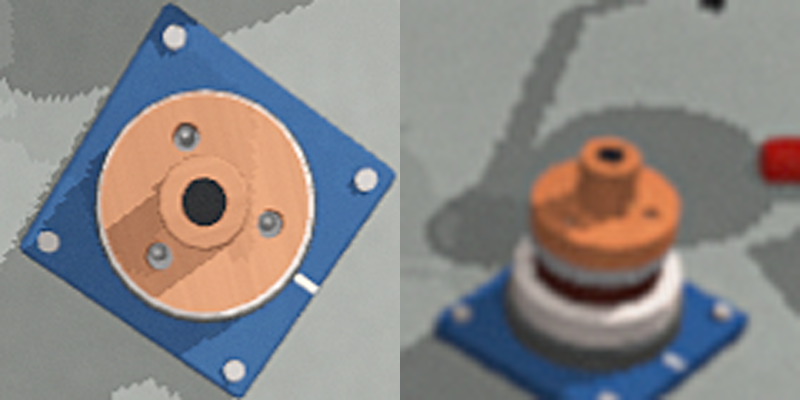

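Studs show in all three holes (left panel, at (186,136), (270,222), (159,253)). The cap sits concentric and flush on the ferrule, and the gripper is clear, so I'm handing it in.

```bash
python3 -c "
from cell import env
print(env.sign_off())"
```

```text
the job is handed in; nothing more can be done
None
```

The three-hole copper cap is seated on the three studs, flush on the ferrule and released. I handed the job in at about 17 s of the 64 s allowed.

- **Fitting:** I set the cap on the stud tips with about 3 N of load. I then turned it about 10° counter-clockwise until that load fell away and slid it down to the ferrule.
- **Force and height:** The load on the stand stayed at about 3 N in every reading. The cap met the ferrule with the tool at 0.0886 m, against 0.0888 m expected.
- **Last look:** A stud shows in each hole, the cap looks flush and level in both views, and the gripper is well clear. I did not measure the level numerically. I did not touch the other parts, and took no final wide picture of them.
- **Disagreements:** The two wrist views of the stand centre differed by about 1 mm, but agreed to about 0.4 mm once corrected for how the cap sat in the jaws. The holes met the studs at a tool yaw of 56–59°, slightly before the 61° I predicted, which is within the hole clearance.

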